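# Seat the shelf label holder behind the riser's lip and keep it pressed home

## Robot

A 6-joint arm with a two-finger parallel gripper is mounted at the origin on the work surface. World frame = base frame: x ahead of the robot, y to its left, z up, the work surface at z = 0. Lengths are in mm, angles in rad, forces in N, time in s.
With the tool pointing down it reaches from about 350 to 975 mm from the base axis. Payload 7.1 kg.
Tool frame: the origin (TCP) lies at the very end of the fingers, on their centre line; the grasp point (between the pads) lies 19 mm behind it (ctrl.grasp_offset is the distance from the TCP to the grasp point, in mm); z points along the fingers, y is the line along which they close (so a half turn about z gives the same grasp; the last joint's range is limited). The gripper opens to 88 mm and grips with 3 to 60 N. Pads are 20 mm wide; open, the fingers measure 115 mm over their backs; the gripper's body (75 mm by 178 mm) begins 61 mm behind the grasp point.
Start: joints at [1.107, 0.423, 1.63, -0, 1.089, -0.019], TCP at [268.891, 564.183, 222.675] pointing down, gripper open.
Joint ranges: [-3, 3], [-0.9, 2.11], [0.09, 2.58], [-1.31, 4.45], [0.11, 2.69], [-2.54, 2.54]. Speed limits (rad/s): [2.39, 2.39, 3.01, 3.14, 3.14, 3.14].

## Interface

Orientations are given as a rotation vector (axis times angle).
In Python, from workcell import ctrl, viewer, ticket, models gives the robot as it stands.
- The arm moves only by the tool play_rows, never from a script. Its arguments are lists of equal length, an entry for each row: "dp": the shift along the world's x, y, z in mm, a list of three; "yaw": the turn about the world's z in degrees. In form: {"dp": [[tx, ty, tz], ...], "yaw": [yaw, ...]}. A call has 1 to 8 rows; each row shifts and turns the commanded pose from where the row before left it; what a row does not reach is not made up. A row lasts 1/12 s, in which the tool goes at most 41.7 mm and 7.16 degrees, less where a joint would pass 70% of its speed; a pose out of reach is approached as far as the arm can. A call is refused whole if a number of a shift passes 41.7 or a number of a turn 7.16, either way. A call with a gripper value outside its range is refused whole. "gripper" is the closure, from 0 (fully open) to 1 (shut), set as the call begins (left out, the last holds). The fingers move at their own pace and stop on an object; the grip force is fixed at half the most. Time passes only in rows, so rows that do not move let the fingers close. It gives the time, the measured TCP pose, the force, the opening and the grip force at its end, in the units of the state.
- ctrl.get_obs(): the state, without advancing time (a new reading comes with each control period).
- viewer.get_image(name): name is "scene" or "top"; returns a dict with "pixels" (420x560x3 uint8, red, green, blue), "range_z" (420x560 float32, mm along the optical axis (not along the pixel's ray), 0 where there is no reading), "fx", "fy", "cx", "cy" (pixels), "T" (4x4, takes a point from camera to world coordinates). Camera axes: x right, y up, looking along -z (the intrinsics and any distortion apply to the point x, -y, -z); pixel columns grow to the right and rows downward; lengths in mm; the calibration is good to about 2 mm. A picture is of the moment at which its call begins.
- ticket.close_job(): hands the job in; it is judged then, once.
Trained networks look in a picture, given as the dict that the camera call returned (one of the last four; its "shot" number tells which), for a name from the list of things; names that differ only in an ending like _2 or _b are one class to them, and where a whole thing is asked for, a point or a joint stands for the part that bears it (a point fixed in the world has none). Each returns a list of dicts, best first, with "conf" (0 to 1); they miss things now and then, are a little off and sometimes report something else, mostly with a low value. They report only what shows in the picture. A call takes as long as a camera call. They do not tell look-alikes from the thing itself.
- models.look_for(picture, name): "bbox" ([centre column, centre row, width, height] in pixels, round what is visible of it).
- models.landmark_of(picture, name): "location" ([column, row] in pixels: a listed point, or the origin of a listed thing).
The state is a dict: "t": time; "qpos": joint angles; "qvel": joint speeds; "joint_torque": joint torques, N m; "ee_pos": TCP position; "orientation": TCP orientation; "ft_force": force on the tool from outside, world axes, zero at the start; "moment": the same for the moment, N m; "width": finger opening in mm; "grasp_force": force on a finger pad.
Only numpy, scipy, OpenCV 4.12 (cv2) and the standard library are available. Lean on these libraries where they do the work, as an engineer would, in place of code of your own. Each camera call takes 0.05 s, during which the arm holds its last target. There are 200 camera calls.

## Task

Take the wider of the two upright label holders out of its stand and push it down behind the lip on the front edge of the white riser shelf, card facing the front (the lip side), until its shoulders sit fully home against the spring, without forcing it. Finish while still gripping it and holding it pressed home, so that a colleague can do up the lock screw: the spring lifts it again if you let go. Leave the narrower holder in its stand and everything else on the bench where it is.

Things in the scene. Friction and masses are not known exactly. Their poses are not given: they have to be found in the camera images.
- holder: Wider label holder: rigid upright aluminium plate 5 mm thick (x), 90 mm high, 70 to 140 g. Origin: centre of its bottom edge; z up, y along its width, paper card on its -x side. Tongue 70 mm wide to z = 32 mm; panel 100 mm wide to z = 68 mm, its underside beside the tongue being the shoulders; black grip bar on top. Starts upright in a groove of the stand, bottom edge 12 mm above the bench.
- holder_grip (a point): Centre of the wider holder's grip bar, 79 mm above the holder's origin; axes as the holder. The bar is 14 mm thick (x), 44 mm wide (y) and 22 mm high (z = 68 to 90 mm of the holder).
- short_holder: The narrower label holder: same heights and thicknesses, panel only 64 mm wide, tongue 44 mm, grip bar 30 mm wide, 70 g. Stands in the other groove of the stand, and stays there. Origin at the centre of its tongue's bottom edge.
- stand: White plastic stand, fixed, 130 mm (x) by 120 mm (y), 40 mm high, with two open-topped grooves 8 mm wide along its y at x = -37.5 and +37.5 mm, groove floor at 12 mm height. Origin: centre of its underside. Which groove holds which holder varies.
- riser: White riser shelf, fixed: top board 260 mm wide (y), 80 mm high, from x = -66 to +84 mm. Origin: centre of its underside on the bench; its front, with the aluminium lip, faces its -x, towards the robot. Behind the lip is a vertical channel, open at the top.
- slot (a point): Middle of the channel's mouth, 80 mm above the bench, at riser x = -79 mm, y = 0; axes as the riser. The channel is 8 mm wide in x up to 70 mm height, then flares to 24 mm at 80 mm height. It is 76 mm long in y between dark end blocks whose tops (80 mm high) stop the holder's shoulders: then it is home, holder origin 48 mm above the bench.
- seat (a joint): Sprung steel bar at the bottom of the channel, pressed down by the tongue: 0 = up (bar's top 56 mm above the bench), 0.008 m = holder fully home (shoulders on the end blocks). Spring force about 2 N at the start of its travel, 7.7 N at 8 mm.
- jar_a: Small amber jar, 40 mm diameter, 50 mm high, loose on the riser's top at its left (+y) rear. Origin at the centre of its foot.
- jar_b: The same jar, at the riser's right (-y) rear.
- well_plate: Clear multi-well plate, 86 x 128 x 18 mm, loose on the bench, bystander. Origin at the centre of its underside.
- beaker: Glass beaker, 66 mm diameter, 85 mm high, loose on the bench, bystander. Origin at the centre of its foot.
- marker: White marker pen with a black cap, 134 mm long, 14 mm thick, lying on the bench, bystander. Origin at its middle, on the bench.
Not all that is in view belongs to the job. What is shaped like the holder but blue, red or turquoise is not meant.

How it is judged (in metres and radians):
On the way, in this order (a step that is already met when the one before it is completed fails the run):
1. the wider holder is lifted clear of its stand in the fingers (height (world z) of holder above 0.06 m and contact force between the fingers and holder above 1 N), for 0.1 s.
2. its tongue has entered the channel behind the lip (z of holder in the frame of riser below 0.068 m and x of holder in the frame of riser between -0.084 and -0.074 m and y of holder in the frame of riser between -0.006 and 0.006 m), for 0.1 s.
At the end, for the whole second after the job is handed in: The wider holder stands upright in the channel behind the lip, card to the front, shoulders within 2.5 mm of the end blocks, the sprung seat pressed in over 5.5 mm, pressing down with over 3 N, at rest and still gripped (over 2 N) through the last second (value of joint seat above 0.0055 m and z of holder in the frame of riser below 0.0505 m and x of holder in the frame of riser between -0.083 and -0.075 m and y of holder in the frame of riser between -0.006 and 0.006 m and x of riser in the frame of holder above 0 m and angle between the y axis of holder and the y axis of riser, either way round below 0.08 rad and angle between holder's own z axis and vertical below 0.12 rad and contact force between holder and riser above 3 N and contact force between the fingers and holder above 2 N and linear speed of holder below 0.02 m/s); the arm keeps its last pose, push and grip.
It fails at once if the holder is forced: pressed against the riser with more than 40 N (contact force between holder and riser above 40 N).
It fails at once if the narrower holder is moved by more than 25 mm (distance of short_holder from where it was at the start of the episode above 0.025 m).
It fails at once if a jar, the well plate, the beaker or the marker is moved by more than 25 mm (distance of any of jar_a, jar_b, well_plate, beaker, marker from where it was at the start of the episode above 0.025 m).
It also fails if it takes over 45 s, if anything falls off the work surface, if the arm or the gripper's body presses on something with over 40 N, if the wrist force passes 120 N, or if a joint passes its speed limit or range.

## Working session

There is one attempt and no reset: what is moved stays moved. The work goes in short steps, Python scripts to look and compute and a tool call to move; the robot and the scene stay as the last step left them, time stands still between calls to the robot, and variables do not carry over. Pictures are saved under pics/ and viewed, at most 10 in all, crops included, and the job is handed in when it is done.

Besides the shell and the picture viewer there is one more tool, called after ">>>" by a JSON object that holds its "method" and its "body". play_rows: Moves the arm, as the interface text tells. Its arguments: {"type":"object","properties":{"dp":{"type":"array"},"yaw":{"type":"array"},"gripper":{"type":"number"}},"required":["dp","yaw"]}

```bash
mkdir -p pics; cat > h.py <<'E'
import numpy as np, cv2
from workcell import ctrl, viewer, ticket, models
def w(p,px,z=None):
    """pixel -> world; by depth, or on plane z (mm)"""
    u,v=px; T=np.array(p["T"])
    d=np.array([(u-p["cx"])/p["fx"],-(v-p["cy"])/p["fy"],-1.0])
    if z is None:
        r=float(np.median(p["range_z"][int(v)-1:int(v)+2,int(u)-1:int(u)+2])); return (T@np.r_[d*r,1])[:3]
    D=T[:3,:3]@d; return T[:3,3]+D*(z-T[2,3])/D[2]
def cloud(p):
    v,u=np.mgrid[:420,:560]; r=p["range_z"]
    c=np.stack([(u-p["cx"])/p["fx"]*r,-(v-p["cy"])/p["fy"]*r,-r],-1); T=np.array(p["T"])
    return c@T[:3,:3].T+T[:3,3]
def save(p,n,box=None,s=1):
    im=p["pixels"][:,:,::-1]
    if box: a,b,c,d=box; im=im[b:d,a:c]
    cv2.imwrite("pics/"+n,cv2.resize(im,None,fx=s,fy=s))
E
python3 - <<'E'
from h import *
np.set_printoptions(precision=1,suppress=True)
for n in ("scene","top"):
    p=viewer.get_image(n); save(p,n+"0.png"); print(n,p["fx"],p["T"][2][3], [k for k in p])
    for t in ("holder","holder_grip","short_holder","stand","riser","slot"):
        for r in models.landmark_of(p,t)[:3]:
            print(t,round(r["conf"],2),np.array(r["location"]),w(p,r["location"]))
print(ctrl.get_obs())
E
```

```text
scene 479.4683792263738 819.7956939763947 ['pixels', 'range_z', 'fx', 'fy', 'cx', 'cy', 'T', 'shot']
holder 0.89 [174.2 276.3] [ 596.7 -255.2    5.1]
holder 0.88 [165.3 239.9] [ 497.1 -252.8   37.5]
holder 0.67 [223.1 223.1] [446.6 -92.7   3.6]
holder_grip 0.92 [223.4 200.3] [448.7 -85.8  79.6]
holder_grip 0.77 [165.5 217.5] [ 477.2 -240.3   90.1]
holder_grip 0.76 [161.8 252.8] [ 599.  -271.4   88.2]
short_holder 0.86 [159.2 223.7] [ 484.1 -258.3   81.3]
stand 0.94 [163.9 235.9] [ 480.6 -253.2   37.5]
riser 0.73 [317.6 242.6] [686.8  72.9  76.4]
slot 0.71 [309.9 200.3] [526.5 125.2  73.8]
top 425.71296242708553 1035.7928365919938 ['pixels', 'range_z', 'fx', 'fy', 'cx', 'cy', 'T', 'shot']
holder 0.84 [386.  185.7] [ 586.1 -249.    51.3]
holder 0.73 [317.6 250.9] [436.5 -82.   89.5]
holder 0.69 [450.  228.5] [ 486.6 -409.8    4.1]
holder_grip 0.76 [396.2 184.4] [ 582.6 -263.2   87.2]
holder_grip 0.75 [469.1 227. ] [ 483.9 -418.9   89.1]
holder_grip 0.7 [389.5 234.9] [ 468.6 -238.9  102. ]
short_holder 0.58 [389.8 268.4] [ 394.7 -250.7   42.4]
stand 0.79 [381.  255.1] [ 425.3 -232.4   40.2]
stand 0.23 [201.9 147.1] [665.4 167.9 129.9]
riser 0.78 [239.2 184.5] [589.9  91.7  79.5]
slot 0.58 [225.  213.3] [525.4 125.3  69.8]
{'t': 0.7, 'qpos': array([ 1.1,  0.4,  1.6, -0. ,  1.1, -0. ]), 'qvel': array([ 0.,  0., -0.,  0.,  0.,  0.]), 'joint_torque': array([ -0. , -54.4, -27.4,   0.1,   0. ,   0. ]), 'ee_pos': array([268.9, 564.2, 222.7]), 'orientation': array([ 0.7,  3.1, -0. ]), 'ft_force': array([-0.5,  0.3, -0.5]), 'moment': array([0., 0., 0.]), 'grasp_force': 0.0, 'width': 87.68054068180395}
```

View pics/scene0.png

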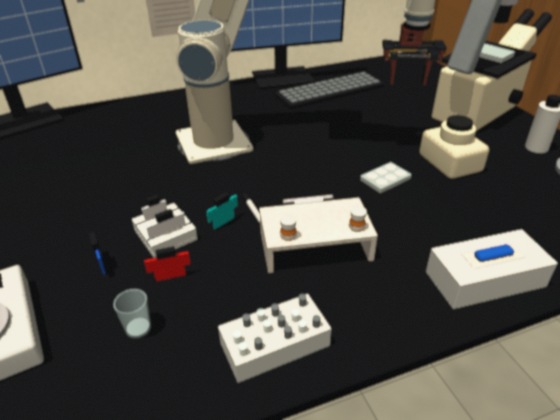

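View pics/top0.png

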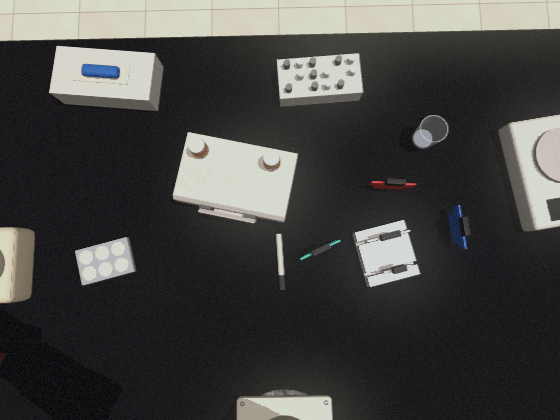

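The scene and top views show the stand at top-pixel (387,253), with grip bars at (390,235) and (400,268). The riser is at (235,178) with its lip at (227,213), and blue, red and turquoise decoys stand around. Next I'll measure from the depth data.

```bash
python3 - <<'E'
from h import *
np.set_printoptions(precision=1,suppress=True)
p=viewer.get_image("top"); C=cloud(p); px=p["pixels"].astype(int)
save(p,"stand.png",(340,205,440,300),7)
R=lambda a,b,c,d:(C[b:d,a:c].reshape(-1,3),px[b:d,a:c].reshape(-1,3))
S,Sc=R(350,215,425,292)
def rect(P,n):
    (c,s,a)=cv2.minAreaRect(P[:,:2].astype(np.float32)); print(n,len(P),np.array(c),np.array(s),a,"z",np.median(P[:,2]))
rect(S[(S[:,2]>33)&(S[:,2]<46)],"stand top")
for n,lo,hi in(("near",0,252),("far",252,300)):
    m=C[:,:,2]>62; m[:215]=0; m[292:]=0; m[:,:350]=0; m[:,425:]=0; m[:lo]=0; m[hi:]=0
    rect(C[m],n+" >62"); dk=m&(px.sum(2)<200)&(C[:,:,2]>80); rect(C[dk],n+" bar")
P,_=R(165,125,305,235)
rect(P[(P[:,2]>74)&(P[:,2]<85)],"riser+lip")
# colours along holder crops and lip region
L=C[195:228,190:265].reshape(-1,3); rect(L[(L[:,2]>60)&(L[:,2]<90)],"l")
E
```

```text
stand top 2449 [ 431.  -245.8] [130.2 121. ] 13.401569366455078 z 40.00791601150729
near >62 221 [ 447.3 -148.5] [ 13.7 289.7] 12.937287330627441 z 100.5864775975599
near bar 26 [ 447.9 -129.5] [ 11.5 252.7] 9.56141185760498 z 103.60713025335008
far >62 167 [ 401.7 -145.8] [281.7  22.5] 86.59530639648438 z 100.71905511790203
far bar 31 [ 403.9 -137.6] [265.3  16.2] 85.97513580322266 z 100.99438691931664
riser+lip 7216 [602.7 104.2] [260.4 178.2] 77.66311645507812 z 79.58211964196454
l 1488 [536.1 120.5] [170.1  62. ] 88.59954071044922 z 78.82911255171155
```

View pics/stand.png

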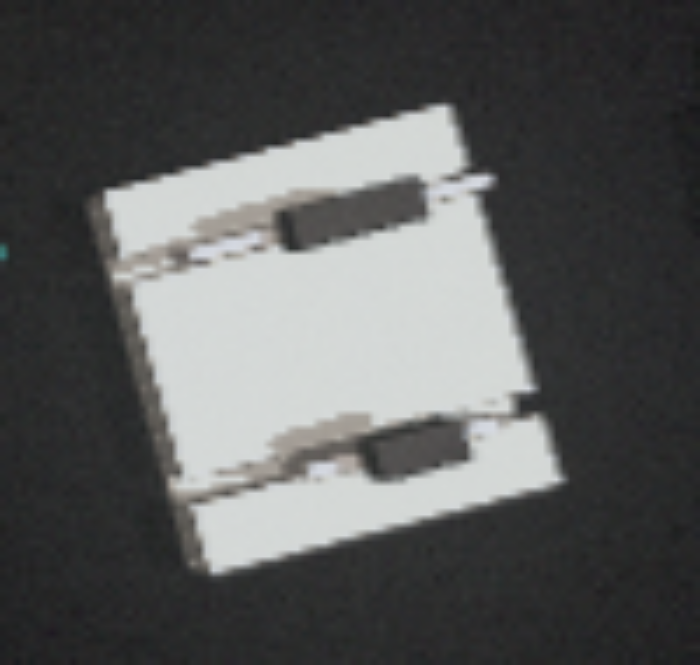

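The wide holder (long bar, crop (350,212)) stands in the far groove and the narrow one in the near groove. Next I need to know which side the card is on, so I'll take a scene crop and refine the bar, lip and riser fits.

```bash
python3 - <<'E'
from h import *
np.set_printoptions(precision=1,suppress=True)
q=viewer.get_image("scene"); save(q,"sc1.png",(120,180,280,290),5)
p=viewer.get_image("top"); C=cloud(p); px=p["pixels"].astype(int); 
m=np.zeros((420,560),bool); m[222:250,366:412]=1
d=m&(px.sum(2)<330)&(C[:,:,2]>90)
v,u=np.nonzero(d); P=np.array([w(p,(a,b),102) for a,b in zip(u,v)]); print("bar",len(P),cv2.minAreaRect(P[:,:2].astype(np.float32)),P.mean(0))
e=m&(C[:,:,2]>64)&(C[:,:,2]<86); v,u=np.nonzero(e);P=np.array([w(p,(a,b),80) for a,b in zip(u,v)]);print("panel",len(P),cv2.minAreaRect(P[:,:2].astype(np.float32)))
# lip/board profile in riser frame
o=np.array([602.7,104.2])
for yaw in (-12.34,):
    c,s=np.cos(np.radians(yaw)),np.sin(np.radians(yaw)); X=C[120:240,160:310].reshape(-1,3); cc=px[120:240,160:310].reshape(-1,3).sum(1)
    r=np.c_[(X[:,:2]-o)@[c,s]-5,(X[:,:2]-o)@[-s,c],X[:,2]]
    k=(abs(r[:,1])<30)&(r[:,0]<-55)&(r[:,0]>-110); 
    for a in np.arange(-104,-55,3):
        t=k&(abs(r[:,0]-a)<1.5); print(a,t.sum(),np.median(r[t,2]),np.median(cc[t]))
    t=(r[:,2]>60)&(r[:,2]<90)&(r[:,0]<-75); print("lip y",r[t,1].min(),r[t,1].max(),r[t,0].min())
E
```

```text
bar 123 ((468.252685546875, -239.679443359375), (13.093240737915039, 45.2578125), 13.896462440490723) [ 467.9 -239.3  102. ]
panel 65 ((466.80987548828125, -240.3165283203125), (7.671358585357666, 101.00507354736328), 13.45496654510498)
-104 28 -0.9249612285894955 143.5
-101 32 0.09055234475817997 146.0
-98 30 0.028471150863765615 131.5
-95 35 0.969258627956151 138.0
-92 67 76.01175815574709 485.0
-89 49 74.82220891334964 535.0
-86 29 72.49574770649224 537.0
-83 21 57.55148951026888 581.0
-80 33 54.99735844631539 606.0
-77 48 56.21087097688559 413.5
-74 37 71.6750301148079 527.0
-71 40 75.19334101791429 527.0
-68 38 78.71112052796104 543.5
-65 33 80.1127467962358 638.0
-62 35 79.85224030161953 638.0
-59 34 79.28296930221143 638.5
-56 29 79.6788089455506 638.0
lip y -129.18088543366986 126.56458586375577 -94.28354648200009
```

View pics/sc1.png

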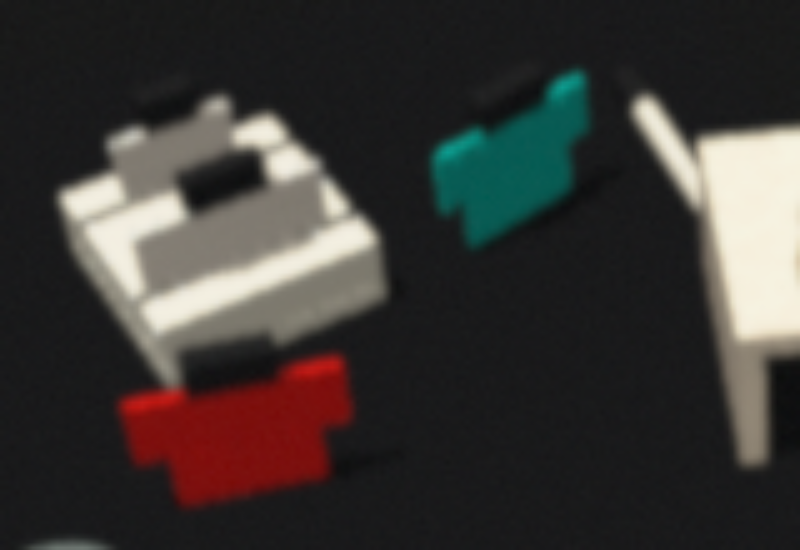

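>>> {"method": "play_rows", "body": {"dp": [[24,-30,0],[24,-30,0],[24,-30,0],[24,-30,0],[24,-30,0],[24,-30,0],[24,-30,0],[24,-30,0]], "yaw": [-6.3,-6.3,-6.3,-6.3,-6.3,-6.3,-6.3,-6.3], "gripper": 0.45}}

```text
t: 1.52
ee_pos: [461.8, 322.6, 222.9]
orientation: [1.938, 2.472, 0.001]
ft_force: [0.3, -0.2, -0.3]
width: 48.5
grasp_force: 0.0
```

>>> {"method": "play_rows", "body": {"dp": [[0,-40,0],[0,-40,0],[0,-40,0],[0,-40,0],[0,-40,0],[0,-40,0],[0,-40,0],[0,-40,0]], "yaw": [0,0,0,0,0,0,0,0]}}

```text
t: 2.18
ee_pos: [460.6, 2.4, 223.0]
orientation: [1.931, 2.477, 0.001]
ft_force: [0.8, 1.3, 0.4]
width: 48.0
grasp_force: 0.0
```

```bash
python3 - <<'E'
from h import *
from scipy.spatial.transform import Rotation as Ro
np.set_printoptions(precision=1,suppress=True)
o=ctrl.get_obs(); M=Ro.from_rotvec(o["orientation"]).as_matrix(); print(o["t"],o["ee_pos"],"ty",np.degrees(np.arctan2(M[1,1],M[0,1])),"q6",o["qpos"][5],o["width"])
q=viewer.get_image("scene"); px=q["pixels"]
f=lambda x,y:px[180+y//5,120+x//5]
for n,a in (("panelW",[(160,265),(200,240),(240,225),(290,210),(310,195)]),("panelN",[(130,165),(160,150),(215,130),(150,185)]),("standside",[(230,335),(280,310),(330,290),(370,275)])): print(n,[f(*b).tolist() for b in a])
save(q,"sc2.png",(140,190,200,250),10)
E
```

```text
2.1833 [460.6   2.4 223. ] ty 14.129897135225448 q6 -0.2673305600683896 48.00028686705679
panelW [[131, 125, 115], [130, 124, 114], [129, 123, 113], [128, 123, 113], [126, 121, 111]]
panelN [[129, 123, 114], [128, 123, 113], [129, 124, 114], [131, 126, 116]]
standside [[93, 91, 82], [126, 122, 110], [126, 123, 111], [125, 122, 109]]
```

>>> {"method": "play_rows", "body": {"dp": [[1,-40,0],[1,-40,0],[1,-40,0],[1,-40,0],[1,-41,0],[1,-41,-20],[1,0,-35],[0,0,-30]], "yaw": [-0.5,0,0,0,0,0,0,0]}}

```text
t: 2.9
ee_pos: [468.5, -237.0, 139.0]
orientation: [1.945, 2.463, 0.001]
ft_force: [0.4, 1.0, -0.5]
width: 48.4
grasp_force: 0.0
```

```bash
python3 - <<'E'
from h import *
p=viewer.get_image("top"); save(p,"t3.png",(340,190,440,290),6); print(ctrl.get_obs()["ee_pos"])
E
```

```text
[ 464.6953522  -234.07651717  133.28916302]
```

View pics/sc2.png

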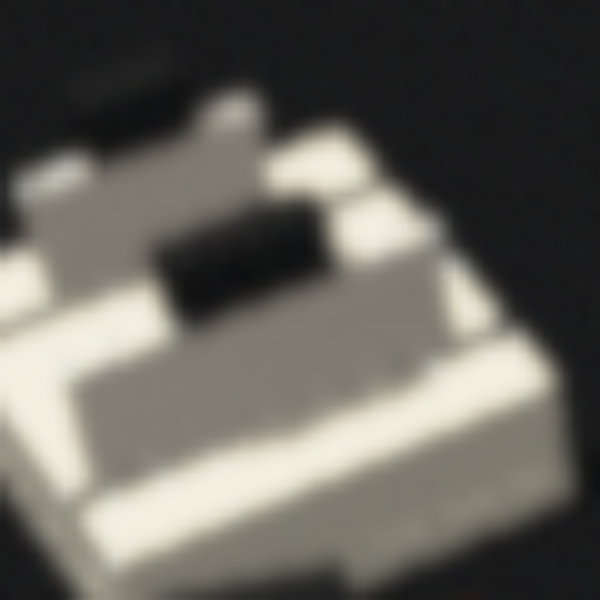

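>>> {"method": "play_rows", "body": {"dp": [[0,0,-20],[0,0,0],[0,0,0]], "yaw": [0,0,0]}}

```text
t: 3.2
ee_pos: [467.5, -233.8, 119.5]
orientation: [-1.941, -2.468, 0.0]
ft_force: [0.5, 0.1, 0.6]
width: 48.6
grasp_force: 0.0
```

>>> {"method": "play_rows", "body": {"dp": [[0,-6,-15],[0,0,-15],[0,0,-16],[0,0,0]], "yaw": [0,0,0,0]}}

```text
t: 3.53
ee_pos: [467.5, -239.7, 73.1]
orientation: [-1.941, -2.469, 0.0]
ft_force: [-1.5, 0.7, 0.1]
width: 48.6
grasp_force: 0.0
```

>>> {"method": "play_rows", "body": {"dp": [[0,0,0],[0,0,0],[0,0,0],[0,0,0],[0,0,0],[0,0,0]], "yaw": [0,0,0,0,0,0], "gripper": 1}}

```text
t: 4.03
ee_pos: [468.2, -240.4, 74.0]
orientation: [1.942, 2.468, 0.0]
ft_force: [-0.3, 0.8, 4.7]
width: 13.7
grasp_force: 30.0
```

>>> {"method": "play_rows", "body": {"dp": [[0,0,10],[0,0,20],[0,0,30],[0,0,30],[0,0,30],[0,20,20],[0,30,0],[0,30,0]], "yaw": [0,0,0,0,0,-7,-7,-7]}}

```text
t: 4.7
ee_pos: [468.4, -160.2, 215.7]
orientation: [2.366, 2.062, 0.003]
ft_force: [-0.3, -0.0, -0.7]
width: 13.6
grasp_force: 30.0
```

>>> {"method": "play_rows", "body": {"dp": [[10,20,0],[10,20,0],[10,20,0],[10,0,0],[0,0,0],[0,0,0],[0,0,0],[0,0,0]], "yaw": [-7,-7,-7,-7,-7,-7,-7,-7]}}

```text
t: 5.37
ee_pos: [507.5, -100.1, 213.8]
orientation: [-3.059, -0.714, 0.001]
ft_force: [0.2, -1.0, -1.7]
width: 13.7
grasp_force: 30.0
```

>>> {"method": "play_rows", "body": {"dp": [[0,0,0],[0,0,0],[0,0,0],[0,0,0],[0,0,0],[0,0,0],[0,0,0],[0,0,0]], "yaw": [-7,-7,-7,-7,-7,-7,0,0]}}

```text
t: 6.03
ee_pos: [507.6, -100.2, 213.8]
orientation: [3.114, -0.415, -0.0]
ft_force: [0.1, 0.5, -0.8]
width: 13.9
grasp_force: 30.0
```

```bash
python3 - <<'E'
from h import *
np.set_printoptions(precision=1,suppress=True)
q=viewer.get_image("scene"); T=np.array(q["T"]); print(T[:3,3])
o=ctrl.get_obs(); print(o["ee_pos"],o["orientation"],o["ft_force"],o["grasp_force"])
e=np.linalg.inv(T)@np.r_[o["ee_pos"],1]; u=int(q["cx"]+q["fx"]*e[0]/-e[2]); v=int(q["cy"]+q["fy"]*e[1]/e[2]); print(u,v)
save(q,"sc4.png",(max(u-40,0),max(v-40,0),u+40,v+50),7)
E
```

```text
[1436.5 -302.3  819.8]
[ 507.6 -100.3  213.7] [ 3.1 -0.4 -0. ] [ 0.6  0.1 -1.5] 29.998066127300262
219 169
```

View pics/sc4.png

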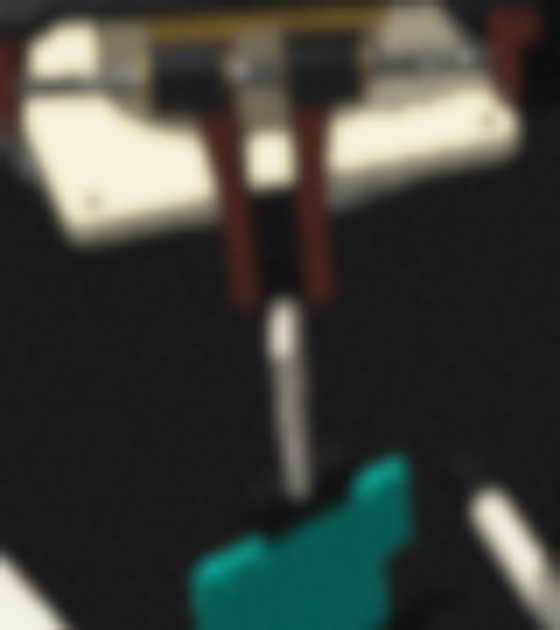

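>>> {"method": "play_rows", "body": {"dp": [[0,0,5],[0,0,5],[0,0,5],[0,0,5],[0,0,0],[0,0,0]], "yaw": [-7,-7,-7,-7,-7,0]}}

```text
t: 6.58
ee_pos: [507.9, -100.3, 233.9]
orientation: [-2.842, 1.339, -0.001]
ft_force: [0.6, -0.2, -0.6]
width: 13.8
grasp_force: 30.0
```

```bash
python3 - <<'E'
from h import *
np.set_printoptions(precision=1,suppress=True)
q=viewer.get_image("scene")
o=ctrl.get_obs(); print(o["t"],o["ee_pos"],o["orientation"],o["qpos"])
save(q,"sc5.png",(179,140,259,220),7)
E
```

```text
6.6333 [ 507.7 -100.2  233.6] [-2.8  1.3 -0. ] [-0.2  0.3  1.9 -0.   1.   2.2]
```

View pics/sc5.png

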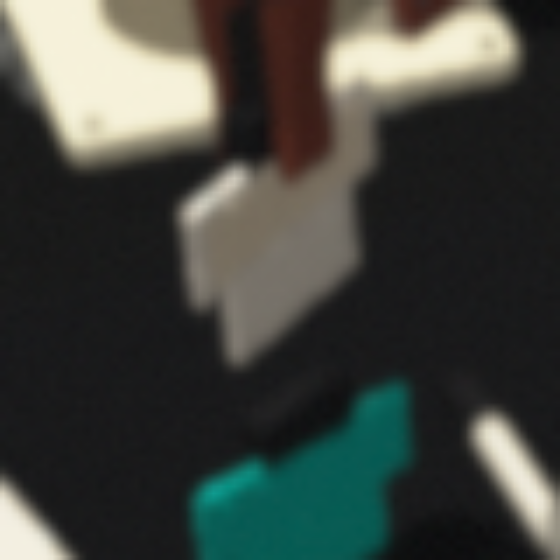

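This face, originally the -x one, shows a warmer inset patch around (250,235) over a greyer tongue, which looks like the card. I'll check the numbers here, then see the other face on the way to the riser.

```bash
python3 - <<'E'
from h import *
q=viewer.get_image("scene"); px=q["pixels"]
for r in range(163,194,2): print(r,[tuple(map(int,px[r,c])) for c in (207,210,213,216,219,222,225,228)])
E
```

```text
163 [(24, 24, 25), (42, 39, 36), (90, 89, 84), (60, 56, 50), (76, 49, 41), (69, 43, 34), (100, 87, 76), (119, 110, 95)]
165 [(29, 30, 29), (142, 137, 127), (176, 173, 161), (113, 105, 92), (93, 75, 64), (100, 84, 72), (117, 108, 93), (113, 106, 93)]
167 [(103, 103, 96), (208, 200, 184), (140, 133, 120), (118, 109, 95), (115, 104, 90), (118, 108, 93), (120, 112, 99), (104, 99, 91)]
169 [(195, 193, 181), (156, 149, 135), (129, 119, 104), (119, 109, 94), (118, 108, 93), (118, 109, 95), (121, 115, 105), (104, 99, 92)]
171 [(161, 157, 146), (126, 117, 103), (118, 109, 93), (119, 110, 95), (117, 108, 94), (119, 112, 101), (120, 115, 105), (106, 101, 93)]
173 [(126, 120, 110), (119, 110, 95), (118, 108, 93), (119, 110, 95), (118, 110, 100), (119, 114, 105), (117, 113, 104), (108, 103, 96)]
175 [(125, 119, 110), (118, 109, 94), (117, 108, 93), (118, 110, 97), (119, 113, 105), (119, 114, 105), (118, 113, 104), (109, 106, 98)]
177 [(132, 126, 116), (119, 110, 96), (117, 109, 96), (119, 113, 103), (119, 114, 106), (119, 113, 105), (117, 112, 103), (105, 100, 93)]
179 [(131, 125, 115), (118, 110
[... 267 characters left out ...]
 83), (124, 118, 109), (119, 113, 105), (117, 111, 103), (95, 91, 85), (38, 38, 37), (25, 25, 27)]
185 [(36, 37, 36), (69, 67, 62), (123, 118, 109), (118, 113, 104), (107, 102, 95), (49, 47, 46), (26, 27, 28), (27, 27, 28)]
187 [(24, 25, 27), (57, 54, 52), (126, 121, 111), (114, 109, 100), (68, 66, 61), (26, 26, 27), (26, 27, 28), (24, 25, 26)]
189 [(25, 25, 26), (47, 45, 43), (125, 119, 111), (89, 85, 79), (30, 30, 31), (25, 27, 27), (24, 24, 25), (25, 25, 26)]
191 [(23, 24, 26), (36, 36, 35), (96, 92, 86), (38, 36, 36), (24, 25, 25), (25, 26, 27), (26, 27, 27), (25, 25, 26)]
193 [(26, 26, 27), (25, 26, 28), (37, 37, 36), (25, 24, 25), (26, 26, 27), (28, 28, 30), (27, 28, 30), (23, 23, 24)]
```

>>> {"method": "play_rows", "body": {"dp": [[0,20,0],[0,20,0],[0,20,0],[0,20,0],[0,20,0],[0,20,0],[0,20,0],[0,20,0]], "yaw": [7.1,7.1,7.1,7.1,7.1,7.1,7.1,7.1]}}

```text
t: 7.35
ee_pos: [507.5, 60.7, 233.2]
orientation: [3.136, 0.194, -0.001]
ft_force: [-0.0, 0.4, -1.3]
width: 13.8
grasp_force: 30.0
```

>>> {"method": "play_rows", "body": {"dp": [[0,10,0],[0,10,0],[0,10,0],[0,10,0],[0,5,0],[0,5,0],[0,0,0],[0,0,0]], "yaw": [7.1,7.1,7.1,7.1,7.1,7.1,7.1,7.1]}}

```text
t: 8.02
ee_pos: [507.6, 110.1, 233.2]
orientation: [-2.665, -1.663, 0.001]
ft_force: [-0.9, -0.8, -1.0]
width: 13.9
grasp_force: 30.0
```

>>> {"method": "play_rows", "body": {"dp": [[0,0,0],[0,0,0],[0,0,0],[0,0,0]], "yaw": [7,7,0,0]}}

```text
t: 8.35
ee_pos: [507.7, 109.7, 233.3]
orientation: [-2.455, -1.959, 0.001]
ft_force: [-0.3, 0.0, -0.4]
width: 13.8
grasp_force: 30.0
```

```bash
python3 - <<'E'
from h import *
from scipy.spatial.transform import Rotation as Ro
np.set_printoptions(precision=1,suppress=True)
q=viewer.get_image("scene"); T=np.array(q["T"]); px=q["pixels"]
o=ctrl.get_obs(); M=Ro.from_rotvec(o["orientation"]).as_matrix(); print(o["t"],o["ee_pos"],"ty",np.degrees(np.arctan2(M[1,1],M[0,1])),o["qpos"])
e=np.linalg.inv(T)@np.r_[o["ee_pos"],1]; u=int(q["cx"]+q["fx"]*e[0]/-e[2]); v=int(q["cy"]+q["fy"]*e[1]/e[2]); print(u,v)
save(q,"sc6.png",(u-40,v-40,u+40,v+50),7)
E
```

```text
8.4 [507.7 109.7 233.3] ty -12.87286241511491 [ 0.2  0.3  1.9 -0.   1.   0.4]
302 144
```

View pics/sc6.png

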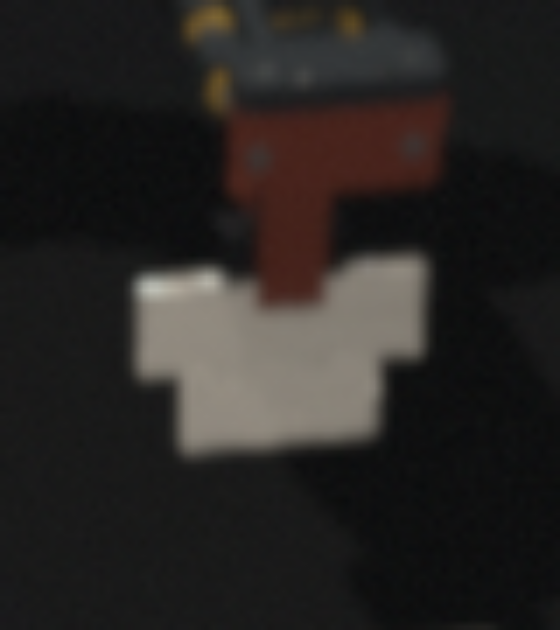

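The plain face now looks towards the back camera, so the card faces the robot and the lip. I'll move aside to measure the channel precisely.

>>> {"method": "play_rows", "body": {"dp": [[0,-40,0],[0,-40,0],[0,-40,0],[0,-40,0],[0,-40,0],[0,0,0]], "yaw": [0,0,0,0,0,0]}}

```text
t: 8.9
ee_pos: [507.9, -96.0, 233.6]
orientation: [2.459, 1.951, -0.001]
ft_force: [-0.3, 0.9, -0.5]
width: 14.1
grasp_force: 30.0
```

```bash
python3 - <<'E'
from h import *
np.set_printoptions(precision=1,suppress=True,linewidth=150)
p=viewer.get_image("top"); C=cloud(p); px=p["pixels"].astype(int)
save(p,"t7.png",(170,120,330,240),5); print(np.array(p["T"])[:3,3])
X=C[120:245,160:310]; m=(X[:,:,2]>77)&(X[:,:,2]<83); B=X[m]
m2=(X[:,:,2]>60)&(X[:,:,2]<84); 
for n,Q in(("board",B),("all",X[m2])):
    Q=Q[(Q[:,0]>480)]
    c,s,a=cv2.minAreaRect(Q[:,:2].astype(np.float32)); print(n,np.array(c),np.array(s),a)
o=np.array([602.7,104.2]); yaw=-12.34; c,s=np.cos(np.radians(yaw)),np.sin(np.radians(yaw))
X=C[180:235,180:280].reshape(-1,3); g=px[180:235,180:280].reshape(-1,3).sum(1)
r=np.c_[(X[:,:2]-o)@[c,s]-5,(X[:,:2]-o)@[-s,c],X[:,2]]
# y scan along channel centre
for y in np.arange(-60,61,3):
    t=(abs(r[:,1]-y)<1.5)&(abs(r[:,0]+80)<2.5); print(int(y),round(np.median(r[t,2]),1),int(np.median(g[t])),end=" | ")
print()
for y0 in (-25,0,25):
  for a in np.arange(-98,-60,2):
    t=(abs(r[:,1]-y0)<12)&(abs(r[:,0]-a)<1); print(a,round(np.median(r[t,2]),1) if t.any() else None,end=" | ")
  print()
E
```

```text
[ 421.3   -5.9 1035.8]
board [602.6 104.3] [260.5 177.9] 77.59400939941406
all [602.6 104.4] [260.9 177.9] 77.5714340209961
-60 79.5 237 | -57 79.0 245 | -54 80.1 231 | -51 78.9 238 | -48 80.8 234 | -45 79.0 242 | -42 79.3 236 | -39 79.8 264 |
  return _methods._mean(a, axis=axis, dtype=dtype,
  ret = ret.dtype.type(ret / rcount)
Traceback (most recent call last):
ValueError: cannot convert float NaN to integer
```

View pics/t7.png

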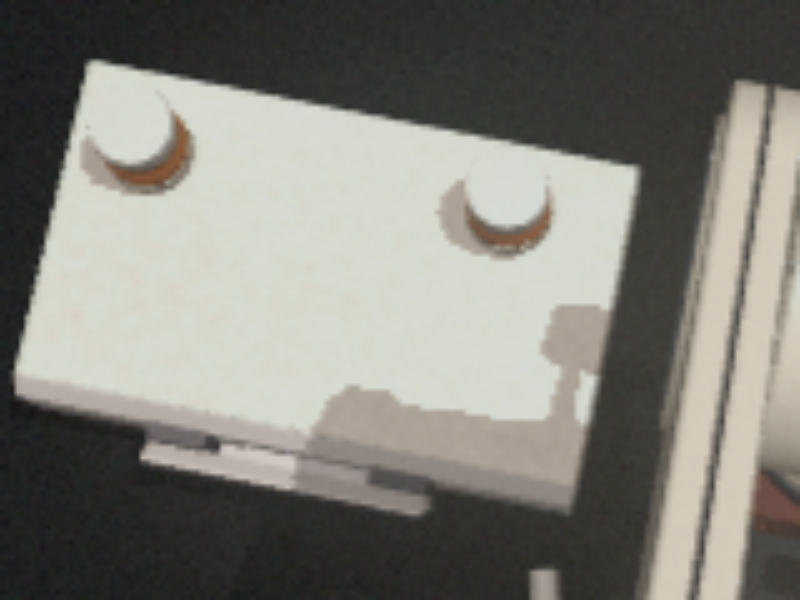

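```bash
python3 - <<'E'
from h import *
np.set_printoptions(precision=1,suppress=True,linewidth=150)
p=viewer.get_image("top"); C=cloud(p); g=p["pixels"].astype(int).sum(2)
o=np.array([602.6,104.3]); yaw=-12.4; c,s=np.cos(np.radians(yaw)),np.sin(np.radians(yaw))
def row(y,a,zs=80):
    X=o+(a+5)*np.array([c,s])+y*np.array([-s,c]); e=np.linalg.inv(np.array(p["T"]))@np.r_[X,zs,1]
    u=p["cx"]+p["fx"]*e[0]/-e[2]; v=p["cy"]+p["fy"]*e[1]/e[2]
    return float(cv2.remap(g.astype(np.float32),np.float32([[u]]),np.float32([[v]]),1)[0,0]), float(cv2.remap(p["range_z"],np.float32([[u]]),np.float32([[v]]),0)[0,0])
for a in (-82,-79,-76): print(a,[(y,int(row(y,a)[0])) for y in list(range(-72,-28,2))+list(range(28,74,2))])
for y0 in (-60,-50,50,60): print(y0,[(a,int(row(y0,a)[0])) for a in range(-100,-58,2)])
E
```

```text
-82 [(-72, 147), (-70, 159), (-68, 164), (-66, 180), (-64, 227), (-62, 236), (-60, 241), (-58, 235), (-56, 232), (-54, 229), (-52, 230), (-50, 229), (-48, 236), (-46, 235), (-44, 238), (-42, 242), (-40, 278), (-38, 360), (-36, 447), (-34, 453), (-32, 446), (-30, 450), (28, 571), (30, 365), (32, 185), (34, 182), (36, 203), (38, 266), (40, 299), (42, 311), (44, 320), (46, 318), (48, 303), (50, 294), (52, 306), (54, 307), (56, 314), (58, 309), (60, 295), (62, 274), (64, 221), (66, 117), (68, 114), (70, 127), (72, 120)]
-79 [(-72, 257), (-70, 251), (-68, 202), (-66, 201), (-64, 226), (-62, 241), (-60, 244), (-58, 241), (-56, 238), (-54, 234), (-52, 241), (-50, 240), (-48, 241), (-46, 241), (-44, 239), (-42, 245), (-40, 276), (-38, 353), (-36, 385), (-34, 383), (-32, 379), (-30, 382), (28, 382), (30, 304), (32, 207), (34, 186), (36, 214), (38, 289), (40, 322), (42, 323), (44, 322), (46, 321), (48, 316), (50, 318), (52, 324), (54, 320), (56, 320), (58, 321), (60, 313), (62, 318), (64, 291), (66, 250), (68, 231), (70, 222), (72, 227)]
-76 [(-72, 352), (-70, 357), (-68, 357), (-66, 340), (-6
[... 794 characters left out ...]
, 395), (-88, 393), (-86, 387), (-84, 252), (-82, 229), (-80, 236), (-78, 250), (-76, 306), (-74, 406), (-72, 412), (-70, 414), (-68, 433), (-66, 467), (-64, 482), (-62, 479), (-60, 479)]
50 [(-100, 111), (-98, 116), (-96, 175), (-94, 344), (-92, 562), (-90, 534), (-88, 527), (-86, 476), (-84, 344), (-82, 294), (-80, 314), (-78, 330), (-76, 393), (-74, 504), (-72, 518), (-70, 522), (-68, 537), (-66, 579), (-64, 632), (-62, 633), (-60, 633)]
60 [(-100, 99), (-98, 104), (-96, 161), (-94, 356), (-92, 559), (-90, 531), (-88, 526), (-86, 457), (-84, 346), (-82, 295), (-80, 309), (-78, 320), (-76, 381), (-74, 483), (-72, 519), (-70, 523), (-68, 547), (-66, 604), (-64, 639), (-62, 631), (-60, 630)]
```

>>> {"method": "play_rows", "body": {"dp": [[4,36,0],[4,36,0],[4,36,0],[4,36,0],[4,36,0],[2,36,0],[0,0,-20],[0,0,0]], "yaw": [0.5,0,0,0,0,0,0,0]}}

```text
t: 9.67
ee_pos: [527.5, 128.8, 211.0]
orientation: [-2.44, -1.975, 0.006]
ft_force: [-0.9, -0.8, -2.0]
width: 13.8
grasp_force: 30.0
```

>>> {"method": "play_rows", "body": {"dp": [[0,0,-30],[0,0,-25],[0,0,0],[0,0,0]], "yaw": [0,0,0,0]}}

```text
t: 10.0
ee_pos: [528.5, 125.5, 157.9]
orientation: [-2.445, -1.97, 0.005]
ft_force: [-0.0, 0.6, -0.1]
width: 13.6
grasp_force: 30.0
```

```bash
python3 - <<'E'
from h import *
from scipy.spatial.transform import Rotation as Ro
np.set_printoptions(precision=1,suppress=True)
o=ctrl.get_obs(); M=Ro.from_rotvec(o["orientation"]).as_matrix(); print(o["t"],o["ee_pos"],"ty",np.degrees(np.arctan2(M[1,1],M[0,1])),o["ft_force"],M[:,2])
q=viewer.get_image("scene"); T=np.array(q["T"])
e=np.linalg.inv(T)@np.r_[o["ee_pos"],1]; u=int(q["cx"]+q["fx"]*e[0]/-e[2]); v=int(q["cy"]+q["fy"]*e[1]/e[2]); save(q,"sc8.png",(u-50,v-40,u+50,v+45),7)
E
```

```text
10.0 [528.5 125.5 157.9] ty -12.305134762878927 [-0.   0.6 -0.1] [-0. -0. -1.]
```

View pics/sc8.png

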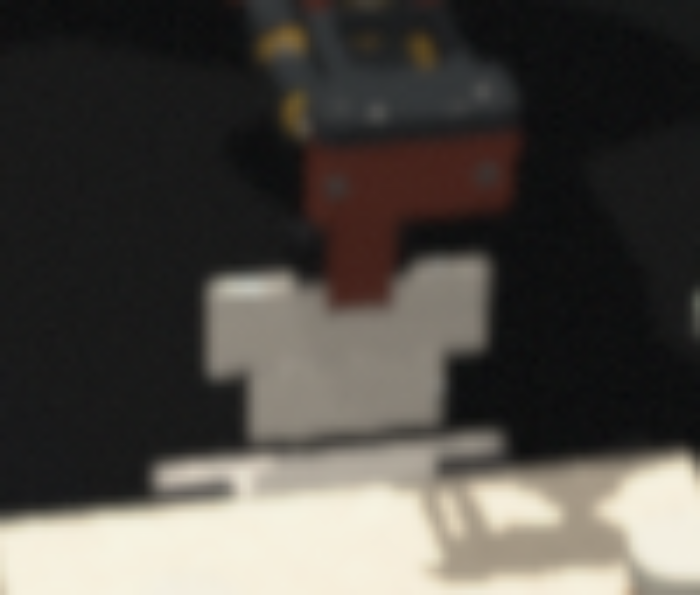

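The tongue hovers just above the lip, spanning columns 245–445 against a channel opening of about 232–438. It needs to go about 5 mm towards -y, which agrees with the pose error.

>>> {"method": "play_rows", "body": {"dp": [[1.8,-5.5,0],[0,0,0],[0,0,0],[0,0,-6],[0,0,0],[0,0,0]], "yaw": [0,0,0,0,0,0]}}

```text
t: 10.55
ee_pos: [531.3, 120.2, 152.2]
orientation: [-2.446, -1.971, 0.001]
ft_force: [-0.6, 0.1, -1.0]
width: 13.5
grasp_force: 30.0
```

>>> {"method": "play_rows", "body": {"dp": [[0,0,-5],[0,0,-4],[0,0,-3],[0,0,0],[0,0,0]], "yaw": [0,0,0,0,0]}}

```text
t: 10.97
ee_pos: [531.4, 120.2, 140.0]
orientation: [-2.446, -1.971, 0.001]
ft_force: [-0.5, -0.6, -1.5]
width: 13.9
grasp_force: 30.0
```

>>> {"method": "play_rows", "body": {"dp": [[-1,0,0],[0,0,-3],[0,0,-3],[0,0,0],[0,0,0]], "yaw": [0,0,0,0,0]}}

```text
t: 11.38
ee_pos: [530.5, 120.2, 134.2]
orientation: [-2.446, -1.971, 0.001]
ft_force: [-0.1, 0.1, -1.0]
width: 13.7
grasp_force: 30.0
```

>>> {"method": "play_rows", "body": {"dp": [[0,0,-2],[0,0,-2],[0,0,0],[0,0,0]], "yaw": [0,0,0,0]}}

```text
t: 11.72
ee_pos: [530.5, 120.2, 130.3]
orientation: [-2.446, -1.971, 0.001]
ft_force: [0.1, -0.2, -1.5]
width: 13.9
grasp_force: 30.0
```

>>> {"method": "play_rows", "body": {"dp": [[0,0,-2],[0,0,-2],[0,0,-2],[0,0,0],[0,0,0]], "yaw": [0,0,0,0,0]}}

```text
t: 12.13
ee_pos: [530.5, 120.2, 124.2]
orientation: [-2.446, -1.971, 0.001]
ft_force: [-0.8, -0.1, -0.9]
width: 13.6
grasp_force: 30.0
```

>>> {"method": "play_rows", "body": {"dp": [[0,0,-2],[0,0,-2],[0,0,-2],[0,0,0],[0,0,0]], "yaw": [0,0,0,0,0]}}

```text
t: 12.55
ee_pos: [530.6, 120.2, 118.3]
orientation: [-2.446, -1.971, 0.0]
ft_force: [-0.5, 0.7, -1.1]
width: 13.7
grasp_force: 30.0
```

>>> {"method": "play_rows", "body": {"dp": [[0,0,-1.5],[0,0,-1.5],[0,0,0],[0,0,0]], "yaw": [0,0,0,0]}}

```text
t: 12.88
ee_pos: [530.7, 120.3, 115.6]
orientation: [2.446, 1.971, 0.0]
ft_force: [-0.6, -0.6, 3.0]
width: 13.7
grasp_force: 30.0
```

>>> {"method": "play_rows", "body": {"dp": [[0,0,-1.5],[0,0,-1.5],[0,0,0],[0,0,0]], "yaw": [0,0,0,0]}}

```text
t: 13.22
ee_pos: [530.7, 120.3, 112.5]
orientation: [2.446, 1.971, 0.0]
ft_force: [-1.0, -0.4, 5.2]
width: 13.9
grasp_force: 30.0
```

>>> {"method": "play_rows", "body": {"dp": [[0,0,-0.8],[0,0,-0.5],[0,0,0],[0,0,0],[0,0,0]], "yaw": [0,0,0,0,0]}}

```text
t: 13.63
ee_pos: [530.7, 120.3, 111.3]
orientation: [2.446, 1.971, 0.0]
ft_force: [-0.5, -0.3, 7.1]
width: 13.6
grasp_force: 30.0
```

>>> {"method": "play_rows", "body": {"dp": [[0,0,-0.5],[0,0,0],[0,0,0],[0,0,0]], "yaw": [0,0,0,0]}}

```text
t: 13.97
ee_pos: [530.7, 120.3, 110.8]
orientation: [2.446, 1.971, 0.0]
ft_force: [-1.4, 0.5, 5.7]
width: 13.6
grasp_force: 30.0
```

>>> {"method": "play_rows", "body": {"dp": [[0,0,-0.5],[0,0,0],[0,0,0],[0,0,0]], "yaw": [0,0,0,0]}}

```text
t: 14.3
ee_pos: [530.7, 120.3, 110.3]
orientation: [2.446, 1.971, 0.0]
ft_force: [-2.1, -0.2, 6.2]
width: 14.2
grasp_force: 30.0
```

```bash
python3 - <<'E'
from h import *
np.set_printoptions(precision=1,suppress=True)
f=[]
for i in range(4): viewer.get_image("top"); o=ctrl.get_obs(); f.append(o["ft_force"])
print(o["t"],o["ee_pos"],np.mean(f,0),o["grasp_force"])
E
```

```text
14.5 [530.7 120.3 110.3] [-1.   0.1  6.3] 30.000640153884888
```

>>> {"method": "play_rows", "body": {"dp": [[0,0,-0.5],[0,0,0],[0,0,0],[0,0,0]], "yaw": [0,0,0,0]}}

```text
t: 14.83
ee_pos: [530.9, 120.3, 110.0]
orientation: [2.446, 1.971, 0.001]
ft_force: [-0.7, 0.6, 6.9]
width: 14.1
grasp_force: 30.0
```

>>> {"method": "play_rows", "body": {"dp": [[0,0,-0.4],[0,0,0],[0,0,0],[0,0,0]], "yaw": [0,0,0,0]}}

```text
t: 15.17
ee_pos: [531.0, 120.3, 110.0]
orientation: [2.446, 1.971, 0.001]
ft_force: [-3.2, -1.6, 11.6]
width: 13.7
grasp_force: 30.0
```

```bash
python3 - <<'E'
from h import *
np.set_printoptions(precision=1,suppress=True)
f=[]
for i in range(4): q=viewer.get_image("scene"); o=ctrl.get_obs(); f.append(o["ft_force"])
print(o["t"],o["ee_pos"],np.mean(f,0),o["grasp_force"],o["width"])
C=cloud(q); 
# panel top edge height near the grip (expect about 116)
d=np.abs(C[:,:,:2]-[530.4,120]).max(2)<55; P=C[d&(C[:,:,2]>84)&(C[:,:,2]<125)]
print(len(P),np.percentile(P[:,2],[1,50,99]))
if 8<np.mean(f,0)[2]<25: print(ticket.close_job())
E
```

```text
15.3667 [531.  120.3 110. ] [-2.7 -0.4 11.7] 30.00186413526535 13.616128893952492
422 [ 84.4 101.8 124.1]
the job is handed in; nothing more can be done
None
```

The wide holder is in the channel behind the lip with its card to the front, still gripped and pressed home at about 12 N; the arm stopped moving down where full seating was expected. I've handed the job in, but no verdict came back.

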